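# Push the trays home and shut the rack's retaining bar

## Robot

A 6-joint arm with a two-finger parallel gripper is mounted at the origin on the work surface. World frame = base frame: x ahead of the robot, y to its left, z up, the work surface at z = 0. Lengths are in m, angles in degrees, forces in N, time in s.
With the tool pointing down it reaches from about 0.4 to 0.825 m from the base axis. Payload 7 kg.
Tool frame: the origin (TCP) lies midway between the tips of the shut fingers; the grasp point (between the pads) lies 19 mm behind it (ctrl.grasp_offset is the distance from the TCP to the grasp point, in m); z points along the fingers, x is the direction in which the jaws open and shut, and the axes are right-handed (so a half turn about z gives the same grasp; the last joint's range is limited). The gripper opens to 88 mm and grips with 3 to 60 N. Pads are 19 mm wide; open, the fingers measure 130 mm over their backs; the gripper's body (78 mm by 193 mm) begins 47 mm behind the grasp point.
Start: joints at [92.596, 20.546, 0.682, 0, -70.136, -16.507], TCP at [0.162, 0.655, 0.227] pointing down, gripper open.
Joint ranges: [-176.03, 176.03], [-82.01, 121.73], [-58.28, 71.71], [-173.87, 95.51], [-174.79, -0.11], [-173.66, 173.66]. Speed limits (degrees/s): [136.94, 136.94, 172.46, 180, 180, 180].

## Interface

Orientations are given as [roll, pitch, yaw] about the fixed x, y, z axes, in that order (R = Rz(yaw) Ry(pitch) Rx(roll)).
In Python, from plant import sensors, snapshot, order, ctrl gives the robot as it stands.
- The arm moves only by the tool send_rows, never from a script. Its argument "commands" is a list of rows, each a list of 3 entries, a list of its own where there are three numbers: the closure, from 0 (fully open) to 1 (shut), then the shift along the world's x, y, z in units of 0.25 m (1.0 is 0.25 m), then the turn, a rotation vector about the world's x, y, z in units of 360 degrees (1.0 is 360 degrees). In form: [[hand, [x, y, z], [ax, ay, az]], ...]. A call has 1 to 12 rows; each row shifts and turns the pose as measured when the row begins; what a row does not reach is not made up. A row lasts 1/10 s, in which the tool goes at most 50 mm and 8.59 degrees, less where a joint would pass 70% of its speed; a pose out of reach is approached as far as the arm can. A call with a number of a shift or a turn outside -1 to 1 is refused whole. A call with a gripper value outside its range is refused whole. The fingers move at their own pace and stop on an object; the grip force is fixed at half the most. Time passes only in rows, so rows that do not move let the fingers close. It gives the time, the measured TCP pose, the force and the opening at its end, in the units of the state.
- sensors.get_obs(): the state, without advancing time (a new reading comes with each control period).
- snapshot(name): name is "side" or "top"; returns a dict with "color" (480x640x3 uint8, blue, green, red), "z_map" (480x640 float32, m along the optical axis (not along the pixel's ray), 0 where there is no reading), "mtx" (3x3 intrinsics, pixels), "xyz" and "attitude" of the camera in the world. Camera axes: x right, y down, z forward; pixel columns grow to the right and rows downward; lengths in m; the calibration is good to about 2 mm. A picture is of the moment at which its call begins.
- order.close_job(): hands the job in, once; it reports no verdict.
The state is a dict: "clock": time; "joint_pos": joint angles; "qvel": joint speeds; "tau": joint torques, N m; "tool_pos": TCP position; "orientation": TCP orientation; "force": force on the tool from outside, world axes, zero at the start; "moment": the same for the moment, N m; "opening": finger opening in m.
Only numpy, scipy, OpenCV 4.12 (cv2) and the standard library are available. Lean on these libraries where they do the work, as an engineer would, in place of code of your own. Each camera call takes 0.05 s, during which the arm holds its last target.

## Task

Two of the three trays of bread have been left sticking out of the small rack on the table. With the fingertips, push every tray fully home against its stops, gently so that the loaves stay on, and then swing the rack's retaining bar fully shut across the front of the trays. Only push: do not lift the trays or the bread, and leave the other things on the table where they are.

Things in the scene. Friction and masses are not known exactly. Their poses are not given: they have to be found in the camera images.
- rack: fixed aluminium pan rack, 345 mm deep, 296 wide, 270 high, three levels of runners. Origin: on the table under the middle of its open front; x points into the rack (the way a tray is pushed home), y along the front, z up. Front faces of its front posts (20 mm square, at y = -138 and 138 mm) lie at x = 0; a cross rail tops the front opening, z 254 to 270 mm
- bar (a joint): retaining bar, a C of 10 mm round steel rod on an upright hinge at the rack's +y front post. 0 rad: shut, its rod upright across the tray fronts, 16 mm before the posts' faces, 75 mm from the hinge towards the rack's -y; 1.57: sticking straight out to the rack's -x; stops at 0 and 1.9. Stiff (about 1 N at the rod), stays where left; cannot shut while a tray sticks out
- bar_rod (a point): point on the axis of the bar's upright rod (10 mm thick, 75 mm from the hinge axis), 200 mm above the table; the rod runs upright from 36 to 240 mm above the table
- bar_hinge (a point): point on the upright hinge axis of the bar, 200 mm above the table; in the rack's frame at x = -16, y = +138 mm
- tray_top: dark steel pan, 330 mm deep, 240 wide, 22 high, walls 3, 0.45 kg, loose on the top runners (190 mm above the table), two loaves on it. Origin: underside, middle of its front wall's outer face; x into the rack, z up. Home against the rear stops when its origin is at x = 0 of the rack, front wall level with the posts' faces; sticks out up to 130 mm (x = -0.13). Takes about 3 to 10 N to slide
- tray_top_middle (a point): middle of the inner floor of the top tray, 165 mm behind its front
- loaf_top_a: plaited loaf, 238 mm long (along the tray), 86 wide, 48 tall, 0.2 kg, loose on the top tray, its -y half; origin under its middle
- loaf_top_b: plaited loaf, 238 mm long (along the tray), 86 wide, 48 tall, 0.2 kg, loose on the top tray, its +y half; origin under its middle
- tray_mid: dark steel pan, 330 mm deep, 240 wide, 22 high, walls 3, 0.45 kg, loose on the middle runners (120 mm above the table), two loaves on it. Origin: underside, middle of its front wall's outer face; x into the rack, z up. Home against the rear stops when its origin is at x = 0 of the rack, front wall level with the posts' faces; sticks out up to 130 mm (x = -0.13). Takes about 3 to 10 N to slide
- tray_mid_middle (a point): middle of the inner floor of the middle tray, 165 mm behind its front
- loaf_mid_a: plaited loaf, 238 mm long (along the tray), 86 wide, 48 tall, 0.2 kg, loose on the middle tray, its -y half; origin under its middle
- loaf_mid_b: plaited loaf, 238 mm long (along the tray), 86 wide, 48 tall, 0.2 kg, loose on the middle tray, its +y half; origin under its middle
- tray_low: dark steel pan, 330 mm deep, 240 wide, 22 high, walls 3, 0.45 kg, loose on the bottom runners (50 mm above the table), two loaves on it. Origin: underside, middle of its front wall's outer face; x into the rack, z up. Home against the rear stops when its origin is at x = 0 of the rack, front wall level with the posts' faces; sticks out up to 130 mm (x = -0.13). Takes about 3 to 10 N to slide
- tray_low_middle (a point): middle of the inner floor of the bottom tray, 165 mm behind its front
- loaf_low_a: plaited loaf, 238 mm long (along the tray), 86 wide, 48 tall, 0.2 kg, loose on the bottom tray, its -y half; origin under its middle
- loaf_low_b: plaited loaf, 238 mm long (along the tray), 86 wide, 48 tall, 0.2 kg, loose on the bottom tray, its +y half; origin under its middle
- squeeze_bottle: clear squeeze bottle with a blue cap, 64 mm across and 190 tall, standing loose on the table; leave it alone; origin under its centre
- seed_jar: amber glass jar with a steel cap, 76 mm across, 95 tall, standing loose on the table; leave it alone; origin under its centre
- scraper: dough scraper lying flat, steel blade with a white handle, 112 x 130 mm, 16 thick; leave it alone; origin on its underside
- bowl: steel mixing bowl, 170 mm across, 75 tall; leave it alone; origin under its centre
- rolling_pin: wooden rolling pin lying on the table, 360 mm long along its own x, 50 thick; leave it alone; origin under its middle
Things that resemble listed ones, but are neither listed nor needed, are in the scene too. What is shaped like the loaf_top_b but green is not meant.

How it is judged (in metres and radians):
On the way, in this order (a step that is already met when the one before it is completed fails the run):
1. all three trays are pushed fully home (x of tray_top in the frame of rack between -0.006 and 0.01 m and x of tray_mid in the frame of rack between -0.006 and 0.01 m and x of tray_low in the frame of rack between -0.006 and 0.01 m and z of tray_top in the frame of rack between 0.182 and 0.198 m and z of tray_mid in the frame of rack between 0.112 and 0.128 m and z of tray_low in the frame of rack between 0.042 and 0.058 m), for 0.2 s.
2. the retaining bar is swung fully shut (value of joint bar below 0.1 rad), for 0.2 s.
At the end, for the whole second after the job is handed in: each tray rests on its own runners within 6 mm of its home place (front wall level with the posts), both its loaves still lying on it; the retaining bar is within 0.1 rad of shut; all at rest (all of step 1 and distance between each of loaf_top_a, loaf_top_b and tray_top_middle below 0.09 m and distance between each of loaf_mid_a, loaf_mid_b and tray_mid_middle below 0.09 m and distance between each of loaf_low_a, loaf_low_b and tray_low_middle below 0.09 m and value of joint bar below 0.1 rad and linear speed of each of tray_top, tray_mid, tray_low below 0.02 m/s); the robot touches nothing.
It fails at once if a tray is lifted, tipped or pulled off its runners (z of tray_top in the frame of rack above 0.205 m or z of tray_mid in the frame of rack above 0.135 m or z of tray_low in the frame of rack above 0.065 m or angle between any of tray_top, tray_mid, tray_low's own z axis and vertical above 0.12 rad or x of any of tray_top, tray_mid, tray_low in the frame of rack below -0.16 m).
It fails at once if a loaf is lifted, tipped or thrown off its tray (z of any of loaf_top_a, loaf_top_b in the frame of tray_top above 0.018 m or z of any of loaf_mid_a, loaf_mid_b in the frame of tray_mid above 0.018 m or z of any of loaf_low_a, loaf_low_b in the frame of tray_low above 0.018 m or angle between any of loaf_top_a, loaf_top_b, loaf_mid_a, loaf_mid_b, loaf_low_a, loaf_low_b's own z axis and vertical above 0.35 rad or distance between any of loaf_top_a, loaf_top_b and tray_top_middle above 0.1 m or distance between any of loaf_mid_a, loaf_mid_b and tray_mid_middle above 0.1 m or distance between any of loaf_low_a, loaf_low_b and tray_low_middle above 0.1 m).
It fails at once if another thing on the table is moved more than 30 mm or knocked over (distance of any of squeeze_bottle, seed_jar, scraper, bowl, rolling_pin from where it was at the start of the episode above 0.03 m or angle between any of squeeze_bottle, seed_jar, scraper, bowl's own z axis and vertical above 0.4 rad).
It also fails if it takes over 54 s, if anything falls off the work surface, if the arm or the gripper's body presses on something with over 40 N, if the wrist force passes 120 N, or if a joint passes its speed limit or range.

## Working session

There is one attempt and no reset: what is moved stays moved. The work goes in short steps, Python scripts to look and compute and a tool call to move; the robot and the scene stay as the last step left them, time stands still between calls to the robot, and variables do not carry over. Pictures are saved under pics/ and viewed, and the job is handed in when it is done.

Besides the shell and the picture viewer there is one more tool, called after ">>>" by a JSON object that holds its "method" and its "body", one argument or row to a line. send_rows: Moves the arm, as the interface text tells. Its arguments: {"type":"object","properties":{"commands":{"type":"array","items":{"type":"array"}}},"required":["commands"]}

```bash
ls; mkdir -p pics
cat > h.py <<'E'
import numpy as np,cv2
from scipy.spatial.transform import Rotation as R
from plant import sensors, snapshot, order, ctrl
def cam(n):
    s=snapshot(n); return s
def rot(a):
    a=np.array(a,float)
    return a if a.shape==(3,3) else R.from_euler('xyz',a,degrees=True).as_matrix()
def pts(s):
    K=s['mtx'];z=s['z_map'];v,u=np.mgrid[:480,:640]
    P=np.stack([(u-K[0,2])/K[0,0]*z,(v-K[1,2])/K[1,1]*z,z],-1)
    return P@rot(s['attitude']).T+np.array(s['xyz'])
E
python3 - <<'E'
from h import *
print(sensors.get_obs())
for n in('side','top'):
    s=cam(n); cv2.imwrite(f'pics/{n}0.png',s['color']); np.savez(f'{n}0.npz',**s)
    print(n,s['mtx'].tolist(),s['xyz'],s['attitude'])
E
```

```text
pics
{'clock': 0.0, 'joint_pos': array([ 9.25944438e+01,  2.05908835e+01,  6.32205882e-01, -1.67256778e-02,
       -7.01352488e+01, -1.65054337e+01]), 'qvel': array([-0.13841616,  0.00702092,  0.06437512, -0.05962847, -0.01584276,
       -0.10992311]), 'tau': array([-1.27568356e-06, -5.82721245e+01,  2.93058693e+01,  6.99716493e+00,
        7.05792612e-03, -1.60461550e-04]), 'tool_pos': array([0.16222633, 0.65470969, 0.22562768]), 'orientation': array([-1.79988388e+02, -9.45231651e-02, -1.03916696e+02]), 'force': array([-0.08106983,  0.57427598,  0.46829821]), 'moment': array([ 0.02867761, -0.0023577 ,  0.00204467]), 'opening': 0.08747382991192902}
side [[447.6904850526391, 0.0, 311.1174407837222], [0.0, 447.6904850526391, 238.3522199849863], [0.0, 0.0, 1.0]] [ 0.70950554 -0.12129373  1.24686615] [-160.7425217     0.43443669   47.54411899]
top [[500.0881036945012, 0.0, 313.53484724358833], [0.0, 500.0881036945012, 241.25793250338918], [0.0, 0.0, 1.0]] [0.32914807 0.14834886 1.26337363] [-175.31354136   -0.40757721  -91.4257909 ]
```

View pics/side0.png

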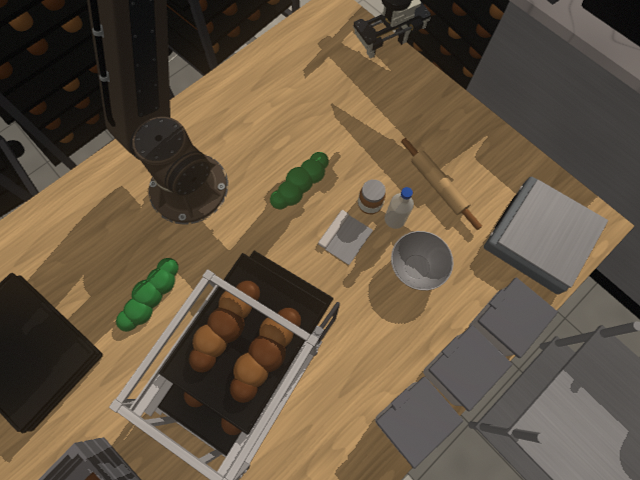

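View pics/top0.png

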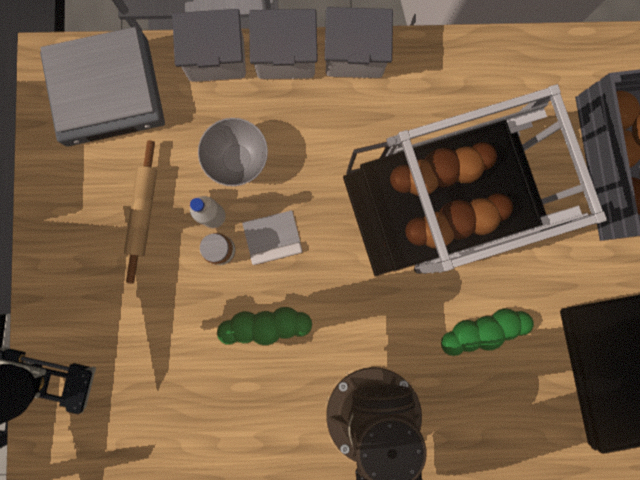

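Run:
```python
from h import *
s=dict(np.load('top0.npz'));P=pts(s)
t=dict(np.load('side0.npz'));Q=pts(t)
def q(P,l):
    for u,v in l: print((u,v),P[v,u].round(3))
print('top');q(P,[(404,140),(447,262),(555,93),(600,216),(425,200),(348,180),(378,272),(360,222),(350,150),(383,140),(430,265),(200,210),(215,248),(232,155),(270,235),(265,325)])
print('side');q(Q,[(210,277),(313,342),(122,405),(215,475),(262,310),(250,255),(330,298),(290,275),(325,325),(335,308)])
# height slices around front
for n,p,im in(('top',P,s),('side',Q,t)):
    c=im['color'].copy()
    z=p[...,2]
    c2=cv2.applyColorMap(np.clip(z/0.3*255,0,255).astype(np.uint8),cv2.COLORMAP_JET)
    if n=='top': c=np.hstack([c[100:300,330:480],c2[100:300,330:480]])
    else: c=np.hstack([c[220:380,180:350],c2[220:380,180:350]])
    cv2.imwrite(f'pics/{n}_crop.png',cv2.resize(c,None,fx=2.3,fy=2.3,interpolation=cv2.INTER_NEAREST))
```

```text
top
(404, 140) [ 0.613 -0.05   0.266]
(447, 262) [ 0.363 -0.126  0.267]
(555, 93) [ 0.702 -0.362  0.272]
(600, 216) [ 0.447 -0.437  0.27 ]
(425, 200) [ 0.488 -0.087  0.271]
(348, 180) [0.562 0.055 0.126]
(378, 272) [ 0.349 -0.007  0.122]
(360, 222) [0.462 0.032 0.145]
(350, 150) [ 0.666  0.037 -0.001]
(383, 140) [ 0.691 -0.049 -0.001]
(430, 265) [ 0.36  -0.115  0.172]
(200, 210) [0.491 0.383 0.185]
(215, 248) [0.414 0.368 0.096]
(232, 155) [0.66  0.34  0.001]
(270, 235) [0.451 0.246 0.005]
(265, 325) [0.229 0.259 0.047]
side
(210, 277) [ 0.367 -0.126  0.271]
(313, 342) [ 0.629 -0.052  0.271]
(122, 405) [ 0.455 -0.429  0.261]
(215, 475) [ 0.687 -0.364  0.273]
(262, 310) [ 0.503 -0.088  0.27 ]
(250, 255) [ 0.299  0.    -0.001]
(330, 298) [0.568 0.061 0.143]
(290, 275) [0.451 0.029 0.123]
(325, 325) [ 0.617 -0.005  0.242]
(335, 308) [0.605 0.037 0.247]
```

View pics/top_crop.png

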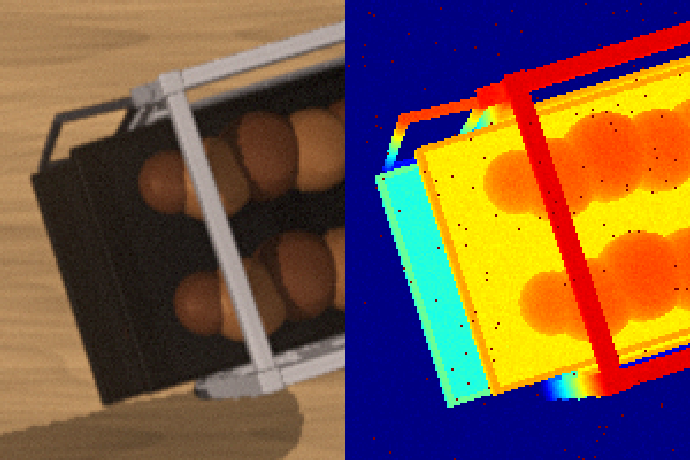

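View pics/side_crop.png

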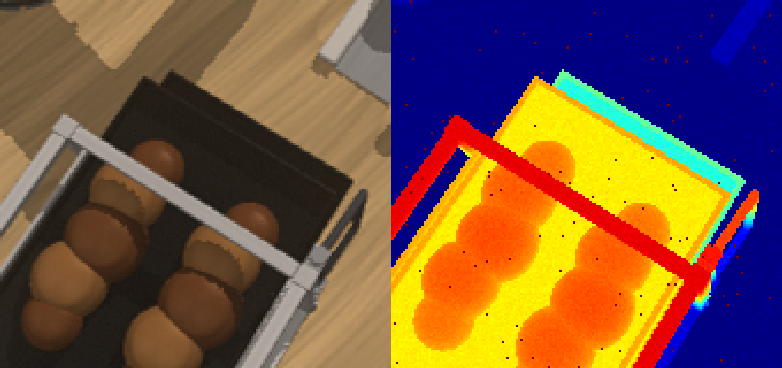

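Run:
```python
from h import *
C=[]
for n in('top','side'):
    s=dict(np.load(n+'0.npz'));P=pts(s);m=(P[...,2]>.262)&(P[...,2]<.278)&(P[...,0]>.25)&(P[...,0]<.8)&(P[...,1]>-.5)&(P[...,1]<.05)
    m=m&(s['color'].min(-1)>100)
    A=P[m][:,:2].astype(np.float32)
    r=cv2.minAreaRect(A);print(n,m.sum(),r,cv2.boxPoints(r).round(4).tolist())
    th=np.deg2rad(-74.0)
    # refine angle by PCA
    a=r[2]; 
    C.append((A,r))
    # side-rail direction: long side
    b=cv2.boxPoints(r); e=[b[1]-b[0],b[2]-b[1]]; e=max(e,key=np.linalg.norm); e/=np.linalg.norm(e); e=e if e[1]<0 else -e
    c=np.array(r[0]); 
    L=(A-c)@e; y=np.array([-e[1],e[0]]); Y=(A-c)@y
    print('in',e,'extent',np.percentile(L,[.3,99.7]),np.percentile(Y,[.3,99.7]), 'rail front med', np.median(L[(L<-.14)&(abs(Y)<.1)]))
    # front rail fit
    k=(L<-.14)&(abs(Y)<.12); f=cv2.fitLine(A[k],cv2.DIST_HUBER,0,.01,.01).ravel();print('front rail fit',f)
```

```text
top 5019 ((0.531607449054718, -0.23722729086875916), (0.2959723174571991, 0.36085760593414307), 15.800829887390137) [[0.3400999903678894, -0.1039000004529953], [0.4383000135421753, -0.4510999917984009], [0.7231000065803528, -0.37049999833106995], [0.6248999834060669, -0.02329999953508377]]
in [ 0.27229422 -0.962214  ] extent [-0.16456783  0.17822478] [-0.1459558   0.14614916] rail front med -0.1562624857522028
front rail fit [ 0.9614749   0.27489266  0.48774037 -0.08737709]
side 4452 ((0.5356168150901794, -0.24369944632053375), (0.29467231035232544, 0.34554997086524963), 15.862250328063965) [[0.3467000126838684, -0.11779999732971191], [0.44110000133514404, -0.45019999146461487], [0.7246000170707703, -0.36959999799728394], [0.6301000118255615, -0.03720000013709068]]
in [ 0.2733255 -0.9619216] extent [-0.17044938  0.17040739] [-0.14536186  0.14642203] rail front med -0.16218687661303477
front rail fit [ 0.96141213  0.2751122   0.49389932 -0.0868231 ]
```

```bash
cat >> h.py <<'E'
O=np.array([.4877,-.0785,0]);ex=np.array([.2735,-.9619,0]);ex/=np.linalg.norm(ex);ey=np.array([-ex[1],ex[0],0])
RM=np.stack([ex,ey,[0,0,1]])   # world->rack
def rk(P): return (P-O)@RM.T
def wd(p): return np.asarray(p,float)@RM+O
E
cat > look.py <<'E'
import sys
from h import *
tag=sys.argv[1]
for n in('top','side'):
    s=cam(n);np.savez(f'{n}{tag}.npz',**s);cv2.imwrite(f'pics/{n}_{tag}.png',s['color'])
    p=rk(pts(s));x,y,z=p[...,0],p[...,1],p[...,2]
    for nm,zz in(('top',.212),('mid',.142),('low',.072)):
        xs=[]
        for y0 in np.arange(-.1,.101,.04):
            m=(abs(z-zz)<.005)&(abs(y-y0)<.02)&(x>-.2)&(x<.02)
            xs.append(round(float(np.percentile(x[m],3)),4) if m.sum()>4 else None)
        print(n,nm,xs)
    m=(x<-.005)&(x>-.13)&(y>.122)&(y<.3)&(z>.235)&(z<.26)
    if m.sum()>3:
        q=p[m]; print(n,'bar',m.sum(),'far',q[np.argmax(np.hypot(q[:,0]+.016,q[:,1]-.138))].round(3),'med',np.median(q,0).round(3))
    m=(x<-.005)&(x>-.13)&(y>.0)&(y<.3)&(z>.226)&(z<.26); q=p[m]
    if len(q): r=np.hypot(q[:,0]+.016,q[:,1]-.138);k=(r>.06)&(r<.09); print(n,'bar angle', np.median(np.arctan2(-(q[k,0]+.016),-(q[k,1]-.138))).round(3),k.sum())
E
python3 look.py a; python3 -c "
from h import *
for n in('squeeze',):pass
print(rk(sensors.get_obs()['tool_pos']))"
```

```text
top top [-0.0844, -0.0847, -0.0845, -0.0845, -0.0845, -0.0841]
top mid [-0.1182, -0.118, -0.1183, -0.1183, -0.1183, -0.1182]
top low [None, None, None, None, None, None]
top bar 259 far [-0.096  0.14   0.238] med [-0.043  0.138  0.246]
top bar angle 0.023 168
side top [-0.0836, -0.0839, -0.084, -0.0842, -0.0841, -0.0843]
side mid [-0.1181, -0.118, -0.1186, -0.1182, -0.1186, -0.1183]
side low [None, None, None, None, None, None]
side bar 206 far [-0.095  0.143  0.244] med [-0.042  0.142  0.245]
side bar angle 0.016 120
[-0.7944604  -0.11248096  0.22598142]
```

>>> {"method": "send_rows", "body": {
  "commands": [
    [1,[0,0,0.16],[0,0,0]],
    [1,[0,0,0.16],[0,0,0]],
    [1,[0,0,0.16],[0,0,0]],
    [1,[0.09,-0.18,0],[0,0,-0.0139]],
    [1,[0.09,-0.18,0],[0,0,-0.0139]],
    [1,[0.09,-0.18,0],[0,0,-0.0139]],
    [1,[0.09,-0.18,0],[0,0,-0.0139]],
    [1,[0.09,-0.18,0],[0,0,-0.0139]],
    [1,[0.09,-0.18,0],[0,0,-0.0139]],
    [1,[0.09,-0.18,0],[0,0,-0.0139]],
    [1,[0.09,-0.18,0],[0,0,-0.0139]],
    [1,[0.09,-0.18,0],[0,0,-0.0139]]
  ]
}}

```text
clock: 1.4
tool_pos: [0.3594, 0.2502, 0.3454]
orientation: [180.0, -0.3, -150.2]
force: [0.8, 1.1, 0.2]
opening: 0.0011
```

>>> {"method": "send_rows", "body": {
  "commands": [
    [1,[0.1,-0.18,0],[0,0,-0.013]],
    [1,[0.1,-0.18,0],[0,0,-0.013]],
    [1,[0.1,-0.18,0],[0,0,-0.013]],
    [1,[0,0,0],[-0.0214,-0.0061,0]],
    [1,[0,0,0],[-0.0214,-0.0061,0]],
    [1,[0,0,0],[-0.0214,-0.0061,0]],
    [1,[0,0,0],[-0.0214,-0.0061,0]]
  ]
}}

```text
clock: 2.1
tool_pos: [0.4382, 0.093, 0.3515]
orientation: [-147.4, 2.0, -167.7]
force: [0.5, -0.1, -0.5]
opening: 0.0002
```

```bash
cat > st.py <<'E'
from h import *
o=sensors.get_obs();M=RM@rot(o['orientation'])
print(o['clock'],'rack',rk(o['tool_pos']).round(4),'z',M[:,2].round(3),'x',M[:,0].round(3),'F',(RM@o['force']).round(1),'q',o['joint_pos'].round(1))
Rt=RM.T@np.stack([[0,1,0],[.5,0,.866],[.866,0,-.5]],1)
for sg in(1,-1):
    T=Rt.copy();T[:,:2]*=sg
    r=R.from_matrix(T@rot(o['orientation']).T).as_rotvec(); print('turn to 60deg',sg,(r/2/np.pi).round(4))
E
python3 st.py
```

```text
2.1 rack [-0.1785 -0.0007  0.3515] z [ 0.54  -0.004 -0.842] x [-0.062 -0.997 -0.035] F [ 0.3  0.5 -0.5] q [ 58.5  -0.4 -25.8  23.2 -88.4 -52.4]
turn to 60deg 1 [ 0.092  -0.3416 -0.3377]
turn to 60deg -1 [-0.0752 -0.0132  0.0083]
```

>>> {"method": "send_rows", "body": {
  "commands": [
    [1,[-0.06,0.06,-0.05],[-0.0188,-0.0033,0.002]],
    [1,[0,0.06,-0.05],[-0.0188,-0.0033,0.002]],
    [1,[0,0.0,-0.1],[-0.0188,-0.0033,0.002]],
    [1,[0,0,-0.1],[-0.0188,-0.0033,0.002]]
  ]
}}

```text
clock: 2.5
tool_pos: [0.4242, 0.1264, 0.279]
orientation: [-119.3, 0.7, -163.7]
force: [0.6, 1.5, 0.3]
opening: 0.0005
```

```bash
python3 st.py; python3 look.py b
```

```text
2.5 rack [-0.2144 -0.005   0.279 ] z [ 0.872  0.012 -0.49 ] x [ 0.007 -1.    -0.012] F [-1.3  1.   0.3] q [ 70.7  16.4 -36.8  30.9 -91.8 -70.1]
turn to 60deg 1 [ 0.1215 -0.4161 -0.2469]
turn to 60deg -1 [ 0.0013  0.0024 -0.0011]
top top [-0.0842, -0.0844, -0.0847, -0.0846, -0.0844, -0.0838]
top mid [-0.1182, -0.1183, -0.1181, -0.1183, -0.1181, -0.1183]
top low [None, None, None, None, None, None]
top bar 255 far [-0.096  0.141  0.243] med [-0.043  0.138  0.245]
top bar angle 0.01 155
side top [-0.0835, -0.084, -0.0843, -0.0842, -0.0842, -0.0836]
side mid [-0.1182, -0.1177, -0.118, -0.1178, -0.1182, -0.118]
side low [None, None, None, None, None, None]
side bar 206 far [-0.095  0.143  0.241] med [-0.042  0.142  0.245]
side bar angle 0.013 117
```

View pics/side_b.png

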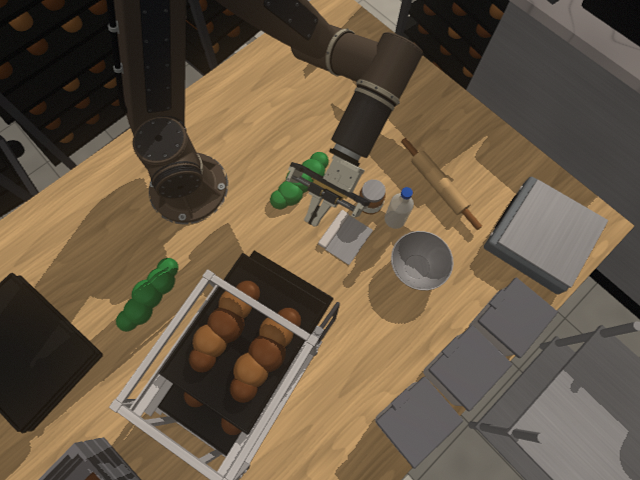

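View pics/top_b.png

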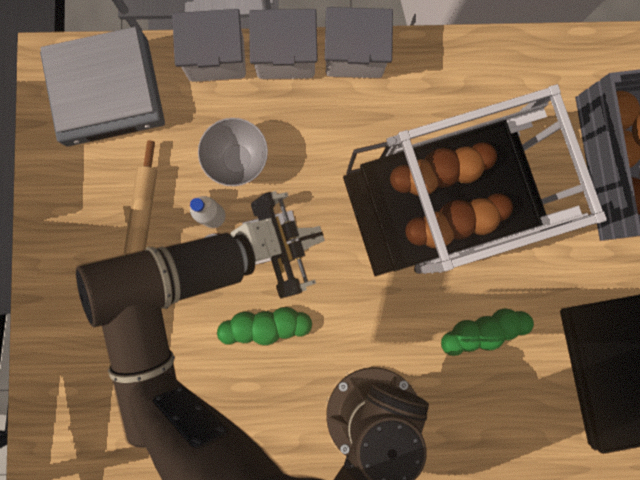

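>>> {"method": "send_rows", "body": {
  "commands": [
    [1,[0.035,-0.06,-0.17],[0,0,0]],
    [1,[0.04,-0.12,-0.17],[0,0,0]],
    [1,[0.05,-0.15,0],[0,0,0]],
    [1,[0,0,0],[0,0,0]]
  ]
}}

```text
clock: 3.0
tool_pos: [0.4565, 0.0445, 0.1879]
orientation: [-119.2, 0.2, -163.5]
force: [0.0, 0.0, 0.9]
opening: 0.0005
```

```bash
python3 st.py
```

```text
3.0 rack [-0.1268  0.0036  0.1879] z [ 0.873  0.011 -0.487] x [ 0.01  -1.    -0.003] F [-0.   0.   0.9] q [ 61.8  20.5 -48.6  39.3 -76.4 -75.3]
turn to 60deg 1 [-0.1214  0.4172  0.2467]
turn to 60deg -1 [ 0.0021  0.0011 -0.0017]
```

>>> {"method": "send_rows", "body": {
  "commands": [
    [1,[0.006,-0.023,0.008],[0,0,0]],
    [1,[0.006,-0.023,0.004],[0,0,0]],
    [1,[0.006,-0.023,0],[0,0,0]],
    [1,[0.006,-0.023,0],[0,0,0]],
    [1,[0.006,-0.023,0],[0,0,0]],
    [1,[0.006,-0.023,0],[0,0,0]],
    [1,[0.006,-0.023,0],[0,0,0]],
    [1,[0.006,-0.023,0],[0,0,0]],
    [1,[0.006,-0.023,0],[0,0,0]],
    [1,[0.006,-0.023,0],[0,0,0]]
  ]
}}

```text
clock: 4.0
tool_pos: [0.4773, -0.0092, 0.1945]
orientation: [-120.1, 1.0, -163.1]
force: [-1.4, 6.0, 1.6]
opening: 0.0003
```

```bash
python3 st.py; python3 look.py c
```

```text
4.0 rack [-0.0695  0.009   0.1945] z [ 0.865  0.025 -0.501] x [ 0.018 -1.    -0.018] F [-6.1  0.3  1.6] q [ 54.5  17.3 -52.9  46.4 -72.8 -74.8]
turn to 60deg 1 [ 0.1241 -0.4137 -0.2497]
turn to 60deg -1 [-0.001   0.0027 -0.0029]
top top [-0.0672, -0.1792, -0.1531, -0.1001, -0.0644, -0.064]
top mid [-0.1179, -0.1177, -0.1181, -0.1178, -0.1182, -0.1179]
top low [None, None, None, None, None, None]
top bar 252 far [-0.096  0.14   0.239] med [-0.042  0.138  0.246]
top bar angle 1.599 55
side top [-0.0653, -0.1793, -0.0879, -0.113, -0.1546, -0.1802]
side mid [-0.1182, -0.1179, -0.1179, -0.1181, -0.1187, -0.1181]
side low [None, None, None, None, None, None]
side bar 203 far [-0.095  0.143  0.239] med [-0.042  0.142  0.245]
side bar angle 1.661 38
```

>>> {"method": "send_rows", "body": {
  "commands": [
    [1,[0.004,-0.023,0],[0,0,-0.0005]],
    [1,[0.003,-0.024,0],[0,0,-0.0005]],
    [1,[0.003,-0.024,0],[0,0,-0.0005]],
    [1,[0.003,-0.024,0],[0,0,-0.0005]],
    [1,[0.003,-0.024,0],[0,0,-0.0005]],
    [1,[0.003,-0.024,0],[0,0,-0.0005]],
    [1,[0.003,-0.024,0],[0,0,-0.0005]],
    [1,[0.003,-0.024,0],[0,0,0]],
    [1,[0.004,-0.022,0],[0,0,0]]
  ]
}}

```text
clock: 5.0
tool_pos: [0.491, -0.0544, 0.1945]
orientation: [-120.5, 1.5, -163.6]
force: [-2.4, 6.0, 1.8]
opening: 0.0
```

```bash
python3 st.py
```

```text
5.0 rack [-0.0223  0.0098  0.1945] z [ 0.862  0.022 -0.507] x [ 0.01  -1.    -0.026] F [-6.4 -0.7  1.8] q [ 47.5  15.8 -55.7  52.6 -69.9 -74.8]
turn to 60deg 1 [ 0.1227 -0.4116 -0.2503]
turn to 60deg -1 [-0.0024  0.0037 -0.0016]
```

>>> {"method": "send_rows", "body": {
  "commands": [
    [1,[0.003,-0.022,0],[0,0,0]],
    [1,[0.003,-0.02,0],[0,0,0]],
    [1,[0.003,-0.016,0],[0,0,0]],
    [1,[0.003,-0.012,0],[0,0,0]]
  ]
}}

```text
clock: 5.4
tool_pos: [0.4955, -0.0699, 0.1945]
orientation: [-120.6, 1.6, -163.3]
force: [-7.8, 7.4, 3.5]
opening: 0.0003
```

```bash
python3 st.py
```

```text
5.4 rack [-0.0062  0.0099  0.1945] z [ 0.861  0.027 -0.508] x [ 0.014 -0.999 -0.028] F [-9.3 -5.5  3.5] q [ 44.8  15.3 -56.8  55.3 -68.7 -74.8]
turn to 60deg 1 [ 0.1238 -0.4112 -0.2508]
turn to 60deg -1 [-0.0028  0.0039 -0.0023]
```

>>> {"method": "send_rows", "body": {
  "commands": [
    [1,[0.003,-0.012,0],[0,0,0]],
    [1,[0.003,-0.012,0],[0,0,0]]
  ]
}}

```text
clock: 5.6
tool_pos: [0.4975, -0.0715, 0.194]
orientation: [-120.8, 1.8, -163.0]
force: [-76.3, 72.2, 28.5]
opening: 0.0006
```

```bash
python3 st.py; python3 look.py d
```

```text
5.6 rack [-0.004   0.0113  0.194 ] z [ 0.858  0.034 -0.512] x [ 0.02  -0.999 -0.032] F [-90.4 -53.6  28.5] q [ 44.2  15.  -57.1  56.1 -68.2 -74.8]
turn to 60deg 1 [ 0.1253 -0.4101 -0.2518]
turn to 60deg -1 [-0.0036  0.0042 -0.0033]
top top [-0.1121, -0.1139, -0.0876, -0.0218, -0.0012, -0.0003]
top mid [-0.118, -0.1182, -0.1181, None, None, -0.1183]
top low [None, None, None, None, None, None]
top bar 252 far [-0.096  0.142  0.244] med [-0.043  0.138  0.245]
top bar angle 1.589 61
side top [-0.0911, -0.1152, -0.0837, -0.0459, -0.0868, None]
side mid [-0.0802, -0.1136, -0.058, -0.0542, -0.067, -0.1171]
side low [None, None, None, None, None, None]
side bar 205 far [-0.095  0.143  0.243] med [-0.042  0.142  0.245]
side bar angle 1.621 59
```

>>> {"method": "send_rows", "body": {
  "commands": [
    [1,[-0.011,0.038,0],[0,0,0]],
    [1,[-0.044,0.154,0],[0,0,0]],
    [1,[-0.055,0.15,0],[0,0,0]],
    [1,[-0.055,0.15,0],[-0.001,0.0015,-0.001]],
    [1,[-0.055,0.15,0],[-0.001,0.0015,-0.001]],
    [1,[0,0,-0.14],[-0.001,0.0015,-0.001]],
    [1,[0,0,-0.14],[0,0,0]]
  ]
}}

```text
clock: 6.4
tool_pos: [0.4377, 0.0968, 0.1235]
orientation: [-120.6, 0.1, -164.1]
force: [0.4, -0.4, 1.0]
opening: 0.0004
```

```bash
python3 st.py; python3 look.py e
```

```text
6.4 rack [-0.1823 -0.0002  0.1235] z [ 0.861  0.001 -0.509] x [ 0.001 -1.    -0.001] F [0.5 0.3 1. ] q [ 66.6  27.8 -46.1  34.9 -72.3 -79.5]
turn to 60deg 1 [ 0.1183 -0.4152 -0.2521]
turn to 60deg -1 [-0.0016 -0.0003 -0.0001]
top top [-0.004, -0.0036, -0.0027, -0.0023, -0.0012, 0.0001]
top mid [-0.1181, -0.1182, -0.1977, -0.1971, -0.1181, -0.1181]
top low [None, None, None, None, None, None]
top bar 254 far [-0.096  0.14   0.238] med [-0.041  0.138  0.245]
top bar angle 1.597 56
side top [0.0147, None, None, None, None, None]
side mid [-0.1177, -0.1183, -0.1987, -0.1994, -0.1182, -0.1172]
side low [None, None, None, None, None, None]
side bar 202 far [-0.094  0.143  0.244] med [-0.043  0.142  0.245]
side bar angle 1.662 39
```

View pics/side_e.png

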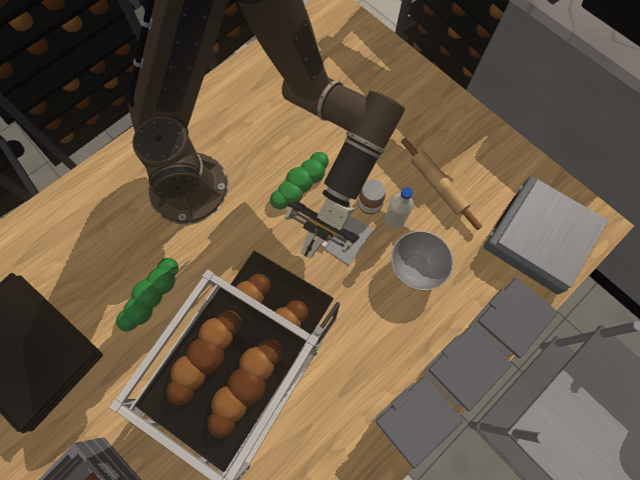

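>>> {"method": "send_rows", "body": {
  "commands": [
    [1,[0.04,-0.155,0],[0,0,0]],
    [1,[0.005,-0.023,0],[0,0,0]],
    [1,[0.005,-0.023,0],[0,0,0]],
    [1,[0.005,-0.024,0],[0,0,0]],
    [1,[0.005,-0.024,0],[0,0,0]],
    [1,[0.005,-0.024,0],[0,0,0]],
    [1,[0.005,-0.024,0],[0,0,0]],
    [1,[0.005,-0.024,0],[0,0,0]],
    [1,[0.005,-0.024,0],[0,0,0]],
    [1,[0.005,-0.024,0],[0,0,0]],
    [1,[0.005,-0.024,0],[0,0,0]],
    [1,[0.005,-0.024,0],[0,0,0]]
  ]
}}

```text
clock: 7.7
tool_pos: [0.464, -0.0126, 0.126]
orientation: [-120.4, -0.1, -163.9]
force: [-1.1, 3.7, -1.9]
opening: 0.0003
```

```bash
python3 st.py
```

```text
7.7 rack [-0.0698 -0.0048  0.126 ] z [ 0.863  0.003 -0.506] x [ 0.004 -1.     0.001] F [-3.8 -0.  -1.9] q [ 54.4  23.8 -56.3  47.7 -66.  -81.4]
turn to 60deg 1 [-0.1187  0.4151  0.2513]
turn to 60deg -1 [-0.001  -0.0005 -0.0006]
```

>>> {"method": "send_rows", "body": {
  "commands": [
    [1,[0.007,-0.023,-0.001],[0,0,0]],
    [1,[0.007,-0.023,-0.001],[0,0,0]],
    [1,[0.006,-0.024,-0.001],[0,0,0]],
    [1,[0.006,-0.024,-0.001],[0,0,0]],
    [1,[0.006,-0.024,-0.001],[0,0,0]],
    [1,[0.006,-0.024,-0.001],[0,0,0]],
    [1,[0.006,-0.024,0],[0,0,0]],
    [1,[0.006,-0.024,0],[0,0,0]],
    [1,[0.006,-0.02,0],[0,0,0]]
  ]
}}

```text
clock: 8.6
tool_pos: [0.4857, -0.0627, 0.1283]
orientation: [-120.4, -0.6, -164.7]
force: [-6.0, 4.2, -2.2]
opening: 0.0003
```

```bash
python3 st.py
```

```text
8.6 rack [-0.0158  0.0024  0.1283] z [ 0.862 -0.013 -0.506] x [-0.01 -1.    0.01] F [-5.7 -4.7 -2.2] q [ 45.4  22.8 -58.3  55.6 -64.4 -80.8]
turn to 60deg 1 [-0.1149  0.4161  0.2512]
turn to 60deg -1 [-0.0006 -0.0018  0.0015]
```

>>> {"method": "send_rows", "body": {
  "commands": [
    [1,[0.003,-0.014,-0.004],[0,0,0]],
    [1,[0.002,-0.014,-0.004],[0,0,0]],
    [1,[0.002,-0.01,0],[0,0,0]]
  ]
}}

```text
clock: 8.9
tool_pos: [0.4891, -0.0723, 0.1282]
orientation: [-120.3, -0.8, -165.2]
force: [-5.3, 4.8, -1.8]
opening: 0.0007
```

```bash
python3 st.py
```

```text
8.9 rack [-0.0056  0.003   0.1282] z [ 0.863 -0.023 -0.505] x [-0.018 -1.     0.015] F [-6.  -3.8 -1.8] q [ 43.7  23.  -58.3  56.7 -64.3 -80.6]
turn to 60deg 1 [-0.1126  0.4169  0.2509]
turn to 60deg -1 [-0.0002 -0.0025  0.0029]
```

>>> {"method": "send_rows", "body": {
  "commands": [
    [1,[0.001,-0.006,-0.002],[0,0,0]]
  ]
}}

```text
clock: 9.0
tool_pos: [0.4897, -0.0738, 0.128]
orientation: [-120.3, -0.9, -165.2]
force: [-15.6, 16.7, 4.5]
opening: 0.0006
```

```bash
python3 st.py; python3 look.py f
```

```text
9.0 rack [-0.004   0.0032  0.128 ] z [ 0.863 -0.025 -0.505] x [-0.02  -1.     0.016] F [-20.3 -10.4   4.5] q [ 43.4  23.  -58.3  56.9 -64.2 -80.5]
turn to 60deg 1 [-0.1122  0.417   0.2509]
turn to 60deg -1 [-0.0002 -0.0026  0.0031]
top top [-0.0846, -0.0864, -0.1092, -0.1116, -0.1468, -0.0808]
top mid [-0.001, -0.091, -0.0192, -0.0192, -0.0013, -0.0005]
top low [-0.0007, -0.0004, -0.0006, -0.0006, -0.0009, -0.0009]
top bar 253 far [-0.096  0.14   0.245] med [-0.042  0.138  0.245]
top bar angle 1.599 54
side top [-0.0838, -0.0841, -0.1465, -0.1162, -0.1545, -0.0806]
side mid [None, -0.0864, -0.0222, -0.048, -0.0836, None]
side low [None, None, None, None, None, None]
side bar 205 far [-0.094  0.143  0.244] med [-0.042  0.142  0.245]
side bar angle 1.662 37
```

>>> {"method": "send_rows", "body": {
  "commands": [
    [1,[-0.011,0.038,0],[0,0,0]],
    [1,[-0.052,0.185,0],[0,0,0]],
    [1,[-0.113,-0.032,0.09],[0,-0.001,0.001]],
    [1,[-0.113,-0.032,0.09],[0,-0.001,0.001]],
    [1,[-0.113,-0.032,0.09],[0,-0.001,0.001]],
    [1,[0.03,-0.115,0],[0,0,0]]
  ]
}}

```text
clock: 9.7
tool_pos: [0.4023, -0.0518, 0.2089]
orientation: [-119.6, -1.0, -165.4]
force: [0.1, 1.9, -1.3]
opening: 0.0006
```

```bash
python3 st.py; python3 look.py g
```

```text
9.7 rack [-0.049  -0.0748  0.2089] z [ 0.869 -0.028 -0.494] x [-0.022 -1.     0.018] F [-1.8  0.7 -1.3] q [ 60.8  11.3 -58.2  37.8 -76.1 -74.5]
turn to 60deg 1 [-0.1118  0.4185  0.2481]
turn to 60deg -1 [ 0.0018 -0.0025  0.0034]
top top [-0.0038, -0.0453, -0.0028, -0.0021, -0.0011, -0.0003]
top mid [-0.0007, -0.0008, -0.0007, -0.0008, -0.0006, -0.0013]
top low [-0.0009, -0.0007, -0.0011, -0.0011, -0.0009, -0.0007]
top bar 254 far [-0.096  0.14   0.244] med [-0.043  0.138  0.246]
top bar angle 1.601 53
side top [0.0145, -0.0748, None, None, None, None]
side mid [None, None, None, None, None, None]
side low [None, None, None, None, None, None]
side bar 209 far [-0.094  0.146  0.242] med [-0.042  0.142  0.245]
side bar angle 1.653 37
```

>>> {"method": "send_rows", "body": {
  "commands": [
    [1,[0.02,-0.07,-0.04],[0,0,0]],
    [1,[0.018,-0.06,-0.02],[0,0,0]],
    [1,[0,0,0],[0,0,0]]
  ]
}}

```text
clock: 10.1
tool_pos: [0.4213, -0.0757, 0.2028]
orientation: [-119.7, -1.6, -166.9]
force: [-0.4, -0.1, 0.6]
opening: 0.0003
```

```bash
python3 st.py
```

```text
10.1 rack [-0.0209 -0.0631  0.2028] z [ 0.867 -0.057 -0.496] x [-0.049 -0.998  0.028] F [ 0.  -0.5  0.6] q [ 54.2  12.6 -58.2  42.2 -73.9 -73.4]
turn to 60deg 1 [-0.1049  0.4206  0.2491]
turn to 60deg -1 [ 0.0018 -0.0042  0.0078]
```

>>> {"method": "send_rows", "body": {
  "commands": [
    [1,[-0.055,0.185,0.02],[0,0,0]],
    [1,[-0.02,0.19,0.1],[0,0,0]],
    [1,[0.07,0.097,0.1],[0.0228,0.0065,0]],
    [1,[0.07,0.097,0.1],[0.0228,0.0065,0]],
    [1,[0.07,0.08,0.1],[0.0228,0.0065,0]],
    [1,[0.07,0.04,0.1],[0.0228,0.0065,0]],
    [1,[0.07,0.04,0.1],[0.0228,0.0065,0]],
    [1,[0.07,0.04,0.1],[0.0228,0.0065,0]],
    [1,[0.07,0.04,0.1],[0.0228,0.0065,0]]
  ]
}}

```text
clock: 11.0
tool_pos: [0.5199, 0.1327, 0.4146]
orientation: [-179.5, -3.9, -162.7]
force: [0.3, -0.4, -0.9]
opening: 0.0006
```

```bash
cat >> st.py <<'E'
import sys
if len(sys.argv)>1:
    ph,off,z=map(float,sys.argv[1:4]); r=.070
    h=np.array([-.016,.138,0])
    p=h+r*np.array([-np.sin(ph),-np.cos(ph),0])+off*np.array([-np.cos(ph),np.sin(ph),0]); p[2]=z
    X=np.array([-np.sin(ph),-np.cos(ph),0]);Z=np.array([0,0,-1.]);T=RM.T@np.stack([X,np.cross(Z,X),Z],1)
    rv=R.from_matrix(T@rot(o['orientation']).T).as_rotvec()/2/np.pi
    print('target rack',p.round(4),'shift',((wd(p)-o['tool_pos'])/.25).round(4),'turn',rv.round(4))
E
python3 st.py 1.6 .035 .35
```

```text
11.0 rack [-0.1944  0.0888  0.4146] z [ 0.011 -0.067 -0.998] x [ 0.024 -0.997  0.067] F [ 0.5  0.2 -0.9] q [ 34.8   6.2   5.8  -0.7 -93.5 -17.5]
turn to 60deg 1 [-0.0569  0.2414  0.4241]
turn to 60deg -1 [-0.1555 -0.0564  0.0021]
target rack [-0.0849  0.175   0.35  ] shift [ 0.4515 -0.3267 -0.2584] turn [-0.0044 -0.0113 -0.2584]
```

>>> {"method": "send_rows", "body": {
  "commands": [
    [1,[0.041,-0.03,-0.024],[-0.0004,-0.001,-0.0236]],
    [1,[0.041,-0.03,-0.024],[-0.0004,-0.001,-0.0236]],
    [1,[0.041,-0.03,-0.024],[-0.0004,-0.001,-0.0236]],
    [1,[0.041,-0.03,-0.024],[-0.0004,-0.001,-0.0236]],
    [1,[0.041,-0.03,-0.024],[-0.0004,-0.001,-0.0236]],
    [1,[0.041,-0.03,-0.024],[-0.0004,-0.001,-0.0236]],
    [1,[0.041,-0.03,-0.024],[-0.0004,-0.001,-0.0236]],
    [1,[0.041,-0.03,-0.024],[-0.0004,-0.001,-0.0236]],
    [1,[0.041,-0.03,-0.024],[-0.0004,-0.001,-0.0236]],
    [1,[0.041,-0.03,-0.024],[-0.0004,-0.001,-0.0236]],
    [1,[0.041,-0.03,-0.024],[-0.0004,-0.001,-0.0236]],
    [1,[0,0,0],[0,0,0]]
  ]
}}

```text
clock: 12.2
tool_pos: [0.6339, 0.0487, 0.3413]
orientation: [-179.6, -0.7, 102.4]
force: [-0.6, 0.2, 0.6]
opening: 0.0004
```

```bash
python3 st.py 1.6 .035 .217; python3 look.py i
```

```text
12.2 rack [-0.0824  0.1754  0.3413] z [-0.013 -0.007 -1.   ] x [-0.998  0.061  0.012] F [-0.3 -0.5  0.6] q [ 21.5  14.5   7.1  -0.8 -82.9 -99. ]
turn to 60deg 1 [-0.0959 -0.1566 -0.2168]
turn to 60deg -1 [-0.1588  0.0927  0.2347]
target rack [-0.0849  0.175   0.217 ] shift [-0.0044  0.0095 -0.4973] turn [-0.0016 -0.0016  0.0051]
top top [-0.0039, -0.0033, -0.0024, -0.002, -0.0012, -0.0005]
top mid [-0.0007, -0.001, -0.0009, -0.0008, -0.0009, -0.0009]
top low [-0.0006, -0.0008, -0.0007, -0.0009, -0.0007, -0.0008]
top bar 253 far [-0.096  0.14   0.236] med [-0.041  0.138  0.245]
top bar angle 1.6 52
side top [0.0143, None, None, None, None, None]
side mid [None, None, None, None, None, None]
side low [None, None, None, None, None, None]
side bar 5 far [-0.005  0.144  0.253] med [-0.006  0.137  0.253]
side bar angle nan 0
  return _methods._mean(a, axis=axis, dtype=dtype,
  ret = ret.dtype.type(ret / rcount)
```

View pics/side_i.png

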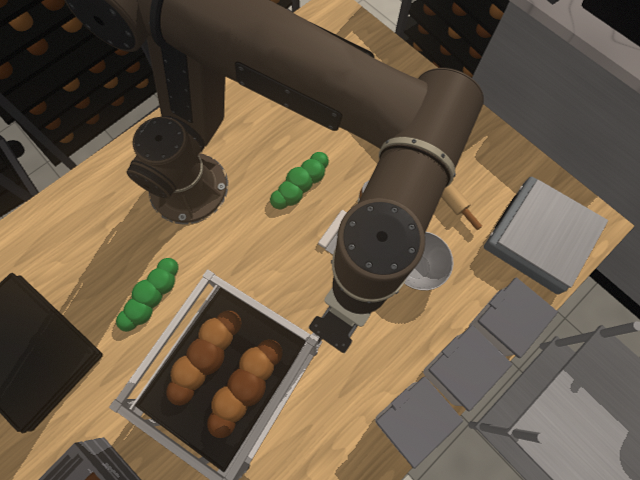

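>>> {"method": "send_rows", "body": {
  "commands": [
    [1,[0,0.01,-0.16],[0,0,0.003]],
    [1,[0,0,-0.16],[0,0,0.002]],
    [1,[0,0,-0.16],[0,0,0]]
  ]
}}

```text
clock: 12.6
tool_pos: [0.6359, 0.0539, 0.2283]
orientation: [179.5, -0.7, 105.4]
force: [1.0, -0.2, -0.5]
opening: 0.0001
```

```bash
python3 st.py 1.5 .0145 .217
python3 - <<'E'
from h import *
r=.07;h=np.array([-.016,.138,0])
f=lambda ph,off=.0145: h+r*np.array([-np.sin(ph),-np.cos(ph),0])+off*np.array([-np.cos(ph),np.sin(ph),0])
a=np.arange(1.5,-.01,-.1)
W=np.array([wd(f(p)) for p in a])
for p,d in zip(a[1:],np.diff(W,axis=0)/.25): print(round(p,2),d.round(4))
E
```

```text
12.6 rack [-0.0868  0.1788  0.2283] z [-0.013  0.009 -1.   ] x [-1.     0.008  0.013] F [ 0.4  1.  -0.5] q [ 21.9  16.8  -4.1  -0.7 -68.5 -96.2]
turn to 60deg 1 [-0.091  -0.1577 -0.2252]
turn to 60deg -1 [-0.1626  0.089   0.2265]
target rack [-0.0869  0.1475  0.217 ] shift [-0.1202 -0.0341 -0.0451] turn [-0.0024  0.0007  0.0125]
1.4 [-0.028  -0.0055  0.    ]
1.3 [-0.0274 -0.0083  0.    ]
1.2 [-0.0264 -0.011   0.    ]
1.1 [-0.0252 -0.0135  0.    ]
1.0 [-0.0237 -0.016   0.    ]
0.9 [-0.022  -0.0183  0.    ]
0.8 [-0.02   -0.0204  0.    ]
0.7 [-0.0179 -0.0223  0.    ]
0.6 [-0.0156 -0.024   0.    ]
0.5 [-0.0131 -0.0254  0.    ]
0.4 [-0.0105 -0.0266  0.    ]
0.3 [-0.0078 -0.0275  0.    ]
0.2 [-0.005  -0.0281  0.    ]
0.1 [-0.0022 -0.0285  0.    ]
-0.0 [ 0.0007 -0.0286  0.    ]
```

>>> {"method": "send_rows", "body": {
  "commands": [
    [1,[-0.04,-0.011,-0.035],[-0.001,0,0.003]],
    [1,[-0.04,-0.011,-0.01],[-0.001,0,0.003]],
    [1,[-0.03,-0.009,0],[0,0,0.004]],
    [1,[-0.028,-0.006,0],[0,0,0.014]],
    [1,[-0.027,-0.008,0],[0,0,0.016]],
    [1,[-0.026,-0.011,0],[0,0,0.016]],
    [1,[-0.025,-0.0135,0],[0,0,0.016]]
  ]
}}

```text
clock: 13.3
tool_pos: [0.577, 0.0403, 0.214]
orientation: [179.9, -0.1, 133.9]
force: [2.7, 1.3, -1.6]
opening: 0.0005
```

```bash
python3 st.py 1.0 .0145 .217;python3 look.py j 2>/dev/null
```

```text
13.3 rack [-0.0899  0.1184  0.214 ] z [-0.003  0.    -1.   ] x [-0.883 -0.469  0.002] F [-0.5  3.  -1.6] q [ 23.3  12.  -12.8  -0.2 -65.1 -69.3]
turn to 60deg 1 [-0.0518 -0.19   -0.2929]
turn to 60deg -1 [-0.1687  0.0453  0.1558]
target rack [-0.0827  0.1124  0.217 ] shift [-0.0152 -0.0339  0.0122] turn [-0.0004 -0.0001  0.0131]
top top [-0.0037, -0.0035, -0.0027, -0.002, -0.0009, -0.0004]
top mid [-0.0005, -0.001, -0.0008, -0.001, -0.0009, -0.0007]
top low [-0.0006, -0.0007, -0.0006, -0.0009, -0.0009, -0.0559]
side top [0.0144, None, None, None, None, None]
side mid [None, None, None, None, None, None]
side low [None, None, None, None, None, None]
```

View pics/top_j.png

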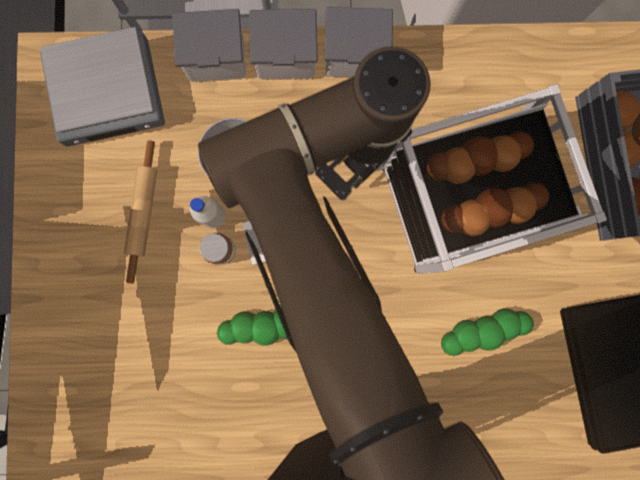

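>>> {"method": "send_rows", "body": {
  "commands": [
    [1,[-0.02,-0.024,0.006],[0,0,0.016]],
    [1,[-0.021,-0.022,0.006],[0,0,0.016]],
    [1,[-0.02,-0.022,0],[0,0,0.016]],
    [1,[-0.018,-0.023,0],[0,0,0.016]],
    [1,[-0.016,-0.024,0],[0,0,0.016]],
    [1,[-0.013,-0.0255,0],[0,0,0.016]]
  ]
}}

```text
clock: 14.0
tool_pos: [0.55, 0.0081, 0.2203]
orientation: [179.6, -0.1, 169.0]
force: [0.2, 0.9, -0.9]
opening: 0.0005
```

```bash
python3 st.py 0.3 .0145 .217; python3 st.py 0 .0145 .217|tail -1
```

```text
14.0 rack [-0.0663  0.0837  0.2203] z [-0.008  0.002 -1.   ] x [-0.452 -0.892  0.002] F [-0.8  0.4 -0.9] q [ 20.9   9.1 -15.6  -0.5 -65.2 -31.7]
turn to 60deg 1 [ 0.0091 -0.2206 -0.3754]
turn to 60deg -1 [-0.1692 -0.0075  0.0676]
target rack [-0.0505  0.0754  0.217 ] shift [-0.0145 -0.0696 -0.0132] turn [-0.0013 -0.0001  0.0269]
target rack [-0.0305  0.068   0.217 ] shift [-0.0211 -0.1548 -0.0132] turn [-0.0012 -0.0003  0.0746]
```

>>> {"method": "send_rows", "body": {
  "commands": [
    [1,[-0.009,-0.025,-0.002],[0,0,0.015]],
    [1,[-0.007,-0.027,-0.002],[0,0,0.015]],
    [1,[-0.005,-0.027,-0.002],[0,0,0.015]],
    [1,[-0.002,-0.027,-0.001],[0,0,0.015]],
    [1,[0,-0.022,0],[0,0,0.013]]
  ]
}}

```text
clock: 14.5
tool_pos: [0.5429, -0.0224, 0.2207]
orientation: [179.3, -0.1, -164.0]
force: [-0.1, 1.8, -0.8]
opening: 0.0005
```

```bash
python3 st.py 0 .0145 .217; python3 look.py k 2>/dev/null | grep top
```

```text
14.5 rack [-0.0389  0.0684  0.2207] z [-0.012 -0.002 -1.   ] x [ 0.003 -1.     0.002] F [-1.7  0.4 -0.8] q [ 17.8   8.6 -15.9  -0.7 -65.5  -1.5]
turn to 60deg 1 [-0.0675  0.2378  0.434 ]
turn to 60deg -1 [-0.162  -0.0466 -0.0002]
target rack [-0.0305  0.068   0.217 ] shift [ 0.0075 -0.0326 -0.0149] turn [-0.0017 -0.0008 -0.0004]
top top [-0.004, -0.0033, -0.0029, -0.0015, -0.001, None]
top mid [-0.0008, -0.0011, -0.0006, -0.0009, -0.0009, None]
top low [-0.0007, -0.0009, -0.0005, 0.0006, -0.0135, None]
top bar angle 0.491 3
side top [0.0147, None, None, None, None, None]
```

View pics/side_k.png

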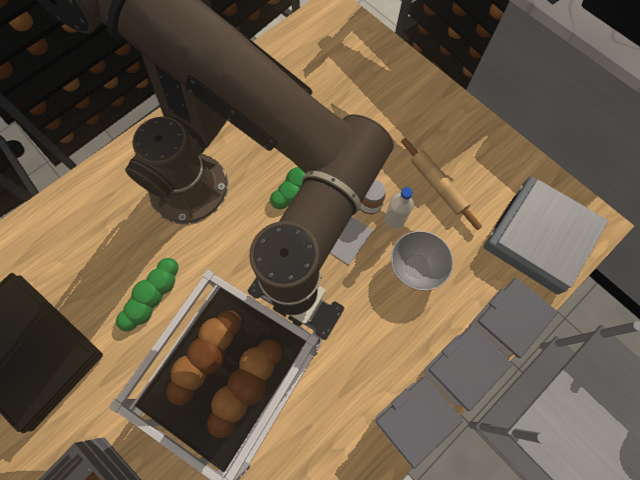

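>>> {"method": "send_rows", "body": {
  "commands": [
    [1,[0.003,-0.012,0],[0,0,0]],
    [1,[0.003,-0.01,0],[0,0,0]]
  ]
}}

```text
clock: 14.8
tool_pos: [0.5447, -0.0277, 0.2213]
orientation: [179.3, -0.1, -164.4]
force: [-0.4, 1.7, 0.3]
opening: 0.0004
```

```bash
python3 st.py 0 .0145 .217
```

```text
14.8 rack [-0.0333  0.0687  0.2213] z [-0.012 -0.001 -1.   ] x [-0.006 -1.     0.001] F [-1.8  0.1  0.3] q [ 17.2   8.8 -15.7  -0.7 -65.6  -1.3]
turn to 60deg 1 [ 0.0666 -0.238  -0.4339]
turn to 60deg -1 [-0.1622 -0.0458  0.0009]
target rack [-0.0305  0.068   0.217 ] shift [ 0.0002 -0.0114 -0.0171] turn [-0.0018 -0.0007  0.0009]
```

>>> {"method": "send_rows", "body": {
  "commands": [
    [1,[0.002,-0.008,0],[0,0,0]]
  ]
}}

```text
clock: 14.9
tool_pos: [0.545, -0.0286, 0.2212]
orientation: [179.2, -0.1, -164.5]
force: [-6.1, 13.9, 5.1]
opening: 0.0006
```

>>> {"method": "send_rows", "body": {
  "commands": [
    [1,[0.001,-0.006,0],[0,0,0]]
  ]
}}

```text
clock: 15.0
tool_pos: [0.545, -0.0284, 0.2213]
orientation: [179.0, -0.1, -164.6]
force: [-5.4, 10.7, 3.1]
opening: 0.0005
```

```bash
python3 st.py 0 .0145 .217
```

```text
15.0 rack [-0.0325  0.0688  0.2213] z [-0.017 -0.001 -1.   ] x [-0.009 -1.     0.001] F [-11.8  -2.3   3.1] q [ 16.9   8.8 -15.5  -1.  -65.7  -1.1]
turn to 60deg 1 [ 0.066  -0.2368 -0.4341]
turn to 60deg -1 [-0.163  -0.0457  0.0013]
target rack [-0.0305  0.068   0.217 ] shift [-0.0008 -0.0085 -0.0171] turn [-0.0025 -0.0009  0.0014]
```

>>> {"method": "send_rows", "body": {
  "commands": [
    [1,[-0.011,0.039,0],[0,0,0]],
    [1,[-0.04,0.15,0],[0,0,0]],
    [1,[-0.04,0.1,0.15],[0,0,0]],
    [1,[-0.04,0.1,0.15],[0,0,0]],
    [1,[-0.15,0.1,0.1],[0,0,0]],
    [1,[-0.15,0.12,0.1],[0,0,0]],
    [1,[-0.15,0.12,0],[0,0,0]],
    [1,[0,0.18,0],[0,0,0]],
    [1,[0,0.18,0],[0,0,0]],
    [1,[0,0,0],[0,0,0]]
  ]
}}

```text
clock: 16.0
tool_pos: [0.3985, 0.2492, 0.3497]
orientation: [178.9, 0.3, -165.5]
force: [0.3, -0.5, -0.8]
opening: 0.0003
```

```bash
python3 st.py; python3 look.py l 2>/dev/null
python3 - <<'E'
from h import *
for n in('top','side'):
    s=dict(np.load(n+'l.npz'));p=rk(pts(s));x,y,z=[p[...,i] for i in range(3)]
    m=(x<-.004)&(x>-.06)&(y>0)&(y<.17)&(z>.1)&(z<.252);q=p[m]
    print(n,m.sum());
    for a in np.arange(.04,.15,.01):
        k=(abs(q[:,1]-a)<.005)
        if k.sum(): print(round(a,2),k.sum(),np.median(q[k],0).round(3),np.percentile(q[k][:,0],[5,95]).round(3))
s=dict(np.load('topl.npz'))['color'][90:290,360:560];t=dict(np.load('sidel.npz'))['color'][230:430,180:380]
cv2.imwrite('pics/fin.png',cv2.resize(np.hstack([s,t]),None,fx=2,fy=2))
E
```

```text
16.0 rack [-0.3396  0.0038  0.3497] z [-0.019  0.006 -1.   ] x [-0.023 -1.    -0.006] F [ 0.6  0.2 -0.8] q [ 55.6  -3.2 -11.8  -0.6 -80.4 -40.9]
turn to 60deg 1 [ 0.0652 -0.2352 -0.4321]
turn to 60deg -1 [-0.1639 -0.0437  0.0029]
top top [-0.0036, -0.0031, -0.0024, -0.0017, -0.0187, -0.0007]
top mid [-0.001, -0.001, -0.001, -0.0009, -0.0214, -0.0006]
top low [-0.0006, -0.0009, -0.0008, -0.0011, -0.0043, -0.0011]
top bar 98 far [-0.021  0.122  0.24 ] med [-0.016  0.133  0.256]
top bar angle 0.025 56
side top [0.0143, None, None, None, None, None]
side mid [None, None, None, None, None, None]
side low [None, None, None, None, None, None]
side bar 85 far [-0.011  0.122  0.241] med [-0.015  0.138  0.256]
side bar angle 0.002 34
top 320
0.06 89 [-0.02   0.06   0.194] [-0.021 -0.014]
0.07 23 [-0.017  0.07   0.243] [-0.021 -0.013]
0.08 22 [-0.017  0.081  0.244] [-0.021 -0.013]
0.09 24 [-0.018  0.09   0.244] [-0.021 -0.013]
0.1 23 [-0.017  0.099  0.244] [-0.021 -0.012]
0.11 25 [-0.017  0.109  0.243] [-0.021 -0.013]
0.12 24 [-0.017  0.12   0.245] [-0.021 -0.013]
0.13 66 [-0.019  0.132  0.185] [-0.021 -0.013]
0.14 24 [-0.021  0.137  0.175] [-0.021 -0.02 ]
side 170
0.06 9 [-0.015  0.064  0.242] [-0.018 -0.012]
0.07 44 [-0.015  0.069  0.222] [-0.02  -0.012]
0.08 19 [-0.016  0.08   0.245] [-0.02  -0.012]
0.09 20 [-0.016  0.09   0.244] [-0.02  -0.012]
0.1 21 [-0.016  0.1    0.244] [-0.021 -0.012]
0.11 21 [-0.016  0.11   0.244] [-0.02  -0.012]
0.12 21 [-0.016  0.121  0.244] [-0.021 -0.012]
0.13 8 [-0.016  0.127  0.244] [-0.019 -0.012]
0.14 7 [-0.013  0.144  0.135] [-0.017 -0.01 ]
```

View pics/fin.png

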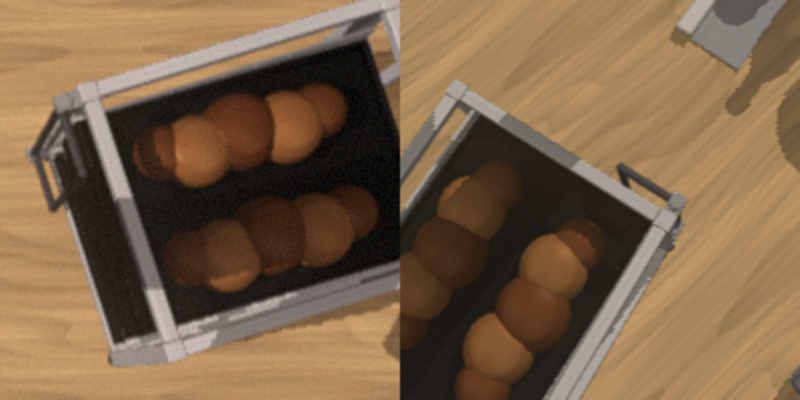

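View pics/top_l.png

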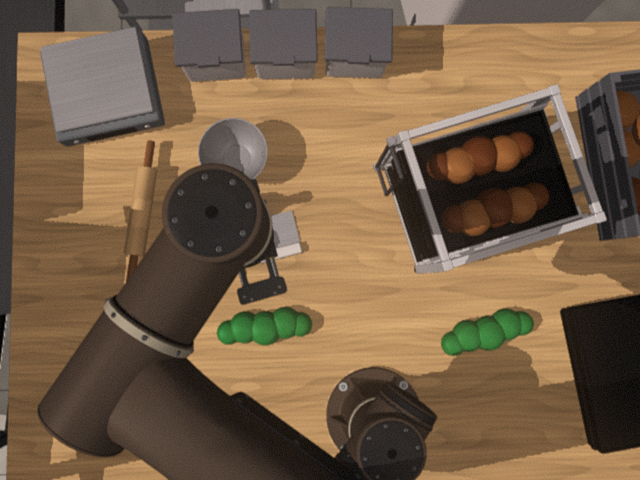

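The bar now lies along x ≈ -0.016 in the rack frame, which is shut. The trays are home, the loaves are in place and the arm is clear.

```bash
python3 -c "
from h import *
print(np.abs(sensors.get_obs()['qvel']).max()); print(order.close_job())"
```

```text
2.0808677190579523
the job is handed in; nothing more can be done
None
```

I pushed the top and middle trays home with the shut fingertips; the bottom tray was already in. I then swung the retaining bar shut, backed the arm clear and handed the job in at about 16 s. No verdict was reported.

**Trays:** in the last pictures the middle and bottom trays were about 1 mm short of the posts' faces. The top tray sits slightly askew, about 0 to 4 mm short across its front and roughly 2.5 mm at the middle, which is inside the 6 mm limit.

**Bar and loaves:** the bar lay at x = -16 to -17 mm along its whole length, about 0 rad. The loaves on the top tray were still lying in place. I could not see the middle and bottom loaves clearly once their trays were in.

**Other things:** nothing else on the table appeared to have moved, though the arm partly hid the rolling pin and scraper in the last top view and covered the jar and bottle.

**What did not go to plan:**
- Pushing the top tray against its stop briefly reached about 109 N, under the 120 N limit but far harder than intended. I slowed down for the middle tray, which peaked at about 23 N.
- I tried to straighten the top tray with a second nudge at its -y side, but joint 3 was at its limit, so I dropped it without touching the tray.
- At hand-in one joint was still reading about 2 degrees/s, with the arm in free air and touching nothing.

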